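# Lock the tube into the welding jig with the slotted bolt

## Task

Clamp the square tube in the welding jig. Using the fingertips only as a pusher, push the red-balled handle along its slot until the bolt is fully forward and its nose has seated the tube against the copper-faced stop, then turn the corner and push the handle over and down to the end of the slot's short leg so that the bolt is locked, and leave it there. Do not grip or lift anything or force the handle, let the bolt alone move the tube, and leave the other things on the bench where they are.

Things in the scene. Friction and masses are not known exactly. Their poses are not given: they have to be found in the camera images.
- jig: Fixed clamping jig, dark grey base plate 110 x 300 x 10 mm (x by y). Origin: centre of the plate's underside, on the bench, z up. All parts lie along its y axis at x = 0: blue-grey stop at the -y end (64 mm wide, 58 mm high over the bench), nest for the tube (two rails, tops 24 mm high) in the middle, horizontal steel barrel at y = 40 to 145 mm (axis 25, top 40, end collars 44 mm up).
- slot_corner (a point): Point on the barrel's axis (25 mm over the bench) below the corner of its L-shaped slot, jig y = 65 mm. The 13 mm wide long leg runs along the barrel's top from jig y = 125 mm to here, towards -y; the 14 mm wide short leg goes from the corner round the barrel to the jig's -x side, 75 degrees down from the top. The handle's 10 mm stem is the pin in it.
- bolt_slide (a joint): How far the bolt has been pushed forward, towards the jig's -y, in m: 0 fully back, about 0.061 at the corner, the front end; the handle can turn only from 0.058 on. Stiff sliding fit, it stays where it is left: about 7 N to push, up to about 15 N at the end where its spring nose presses on the tube.
- bolt_turn (a joint): Turn of the handle about the barrel's axis in rad: 0 upright, grows as it leans over to the jig's -x side, 1.31 (75 degrees) at the end of the short leg. It turns with about 2 N at the ball and stays where it is left.
- handle: The bolt's handle: 10 mm steel stem with a red ball of 28 mm diameter. Origin: the ball's centre, 70 mm from the barrel's axis: 95 mm over the bench when upright, 43 mm when locked down. Its z points outward along the stem. It lies at jig y = 125 mm minus bolt_slide.
- nose (a joint): Compression in m of the brass spring nose (28 mm disc) on the front of the bolt: 0 when free, up to 0.0075; 0.003 to 0.006 when the bolt is locked on a seated tube. The nose face lies at jig y = 25 mm minus bolt_slide plus this.
- stop_face (a point): Middle of the copper face of the jig's stop, jig y = -120 mm, 25 mm over the bench; the tube's front end must lie against it.
- tube_end (a point): Middle of the front end (towards the stop) of the loose grey square tube, 30 x 30 mm and 90 mm long, which lies in the nest along the jig's y axis, on the plate (its underside 10 mm, its top 40 mm over the bench). It starts 8 to 24 mm short of the stop.
- tube: The same tube's body. Origin: centre of its underside, half-way along.
- spare_tube: Bystander: loose grey square tube 25 x 120 x 25 mm lying behind the jig. Origin: centre of its underside.
- soapstone: Bystander: black marker 14 x 120 x 13 mm lying on the bench behind the jig.
- pipe_ring: Bystander: brown sawn pipe ring, 48 mm diameter, 30 mm high, in front of the jig.
- big_nut: Bystander: brown hexagon nut 28 mm wide, 18 mm high, in front of the jig.
- wrench: Bystander: steel combination wrench 43 x 223 x 10 mm lying at the left front of the bench.
- teal_box: Bystander: small teal plastic box 50 x 75 x 35 mm, at the left of the bench.
- oil_can: Bystander: dark green oil can, 172 mm high, at the right rear.
- jar: Bystander: glass jar with a yellow lid, 73 mm diameter, 111 mm high, at the right rear.
Not all that is in view belongs to the job. What is shaped like the tube but brown or pink is not meant.

How it is judged:
By the outcome, as a careful person would: the job done as asked, in the order asked, and still so for the second after the job is handed in, with the robot touching nothing.
It also fails if it takes over 51 s, if anything falls off the work surface, if the arm or the gripper's body presses on something with over 40 N, if the wrist force passes 120 N, or if a joint passes its speed limit or range.

## Robot

A 6-joint arm with a two-finger parallel gripper is mounted at the origin on the work surface; the furniture and walls round the work are solid. World frame = base frame: x ahead of the robot, y to its left, z up, the work surface at z = 0. Lengths are in mm, angles in rad, forces in N, time in s.
With the tool pointing down it reaches from about 250 to 775 mm from the base axis. Payload 4 kg.
Tool frame: the origin (TCP) lies midway between the tips of the shut fingers; the grasp point (between the pads) lies arm.grasp_offset behind it (arm.grasp_offset is the distance from the TCP to the grasp point, in mm); z points along the fingers, y is the direction in which the jaws open and shut (so a half turn about z gives the same grasp; the last joint's range is limited). The gripper opens to 94 mm and grips with 3 to 60 N. Pads are 16 mm wide; open, the fingers measure 119 mm over their backs; the gripper's body (75 mm by 177 mm) begins 78 mm behind the grasp point.
Start: joints at [1.077, 0.087, 1.371, -0, 1.684, -0.103], TCP at [209.522, 508.548, 205.506] pointing down, gripper open.
Joint ranges: [-3.1, 3.1], [-0.76, 2.03], [0.27, 2.55], [-1.08, 4.22], [0.17, 2.65], [-2.57, 2.57]. Speed limits (rad/s): [2.79, 2.79, 3.14, 3.14, 3.14, 3.14].

## Interface

Orientations are given as a rotation vector (axis times angle).
In Python, from station import arm gives the robot as it stands.
- The arm moves only by the tool arm_command, never from a script. Its argument "motion" is a list of rows, each an object of numbers: "wx", "wy", "wz": the turn, a rotation vector about the tool's x, y, z in degrees; "dx", "dy", "dz": the shift along the tool's x, y, z in mm; "jaw": the closure, from 0 (fully open) to 1 (shut). A call has 1 to 10 rows; each row shifts and turns the pose as measured when the row begins, along the tool's axes as they then stand; what a row does not reach is not made up. A row lasts 1/8 s, in which the tool goes at most 62.5 mm and 10.7 degrees, less where a joint would pass 70% of its speed; a pose out of reach is approached as far as the arm can. A call with a gripper value outside its range is refused whole. The fingers move at their own pace and stop on an object; the grip force is fixed at half the most. Time passes only in rows, so rows that do not move let the fingers close. It gives the time, the measured TCP pose, the force and the opening at its end, in the units of the state.
- arm.state(): the state, without advancing time (a new reading comes with each control period).
- arm.grab_frame(name): name is "scene" or "top" or "wrist"; returns the picture (420x560x3 uint8, blue, green, red); there is no depth.
- arm.camera_params(name): a dict with "K" (3x3 intrinsics, pixels), "rvec" (rotation vector, rad) and "tvec" (3), from world to camera coordinates, as OpenCV has them. Camera axes: x right, y down, z forward; pixel columns grow to the right and rows downward; lengths in mm; the calibration is good to about 2 mm. The wrist camera is an equidistant fisheye: a pixel r from the principal point sees the ray r / f radians off the axis. A picture is of the moment at which its call begins: read the wrist's pose just before it. camera_params takes no time and is no camera call; for the wrist camera it gives the pose at the moment of the call.
- arm.close_job(): hands the job in, once; it reports no verdict.
The state is a dict: "time_s": time; "joint_pos": joint angles; "dq": joint speeds; "effort": joint torques, N m; "eef_pos": TCP position; "ee_rot": TCP orientation; "wrist_force": force on the tool from outside, world axes, zero at the start; "moment": the same for the moment, N m; "grip_width": finger opening in mm.
Only numpy, scipy, OpenCV 4.12 (cv2) and the standard library are available. Lean on these libraries where they do the work, as an engineer would, in place of code of your own. Each camera call takes 0.05 s, during which the arm holds its last target. There are 200 camera calls.

## Working session

There is one attempt and no reset: what is moved stays moved. The work goes in short steps, Python scripts to look and compute and a tool call to move; the robot and the scene stay as the last step left them, time stands still between calls to the robot, and variables do not carry over. Pictures are saved under pics/ and viewed, about 8 in all and at most 12, crops included, and the job is handed in when it is done.

Besides the shell and the picture viewer there is one more tool, called as name(argument=value, ...), one argument or row to a line, values as JSON. arm_command: Moves the arm, as the interface text tells. Its arguments: {"type":"object","properties":{"motion":{"type":"array","items":{"type":"object","properties":{"wx":{"type":"number"},"wy":{"type":"number"},"wz":{"type":"number"},"dx":{"type":"number"},"dy":{"type":"number"},"dz":{"type":"number"},"jaw":{"type":"number"}}}}},"required":["motion"]}

```bash
mkdir -p pics; ls; python3 - <<'E'
from station import arm
import cv2,numpy as np
s=arm.state();print(s)
for n in("scene","top"):
    cv2.imwrite(f"pics/{n}0.png",arm.grab_frame(n)); p=arm.camera_params(n);print(n,{k:np.round(v,3).tolist() for k,v in p.items()})
print(arm.grasp_offset)
E
```

```text
pics
{'time_s': 0.0, 'joint_pos': array([ 1.07693336e+00,  8.79116976e-02,  1.37223587e+00, -4.44543992e-05,
        1.68358898e+00, -1.03065897e-01]), 'dq': array([ 8.91152068e-04, -1.42257110e-03,  4.01841966e-04, -7.20928390e-05,
       -2.09729189e-03, -6.55581027e-05]), 'effort': array([ 5.24633851e-04, -3.40159786e+01, -3.02439737e+01,  7.18385051e-02,
        3.23344523e-02, -1.75004234e-04]), 'eef_pos': array([209.25032612, 508.04959893, 204.33716939]), 'ee_rot': array([-0.60985689, -3.08122915,  0.00323854]), 'wrist_force': array([-0.60364826, -0.56182493, -0.45592064]), 'moment': array([ 0.02255453, -0.00342554, -0.02789776]), 'grip_width': 94.23013028022973}
scene {'K': [[409.044, 0.0, 273.965], [0.0, 409.044, 203.227], [0.0, 0.0, 1.0]], 'rvec': [2.209, -0.823, 0.344], 'tvec': [-363.439, 343.085, 866.078]}
top {'K': [[509.458, 0.0, 284.772], [0.0, 509.458, 201.413], [0.0, 0.0, 1.0]], 'rvec': [2.135, -2.158, 0.148], 'tvec': [64.695, 543.213, 1473.93]}
18.8
```

View pics/scene0.png

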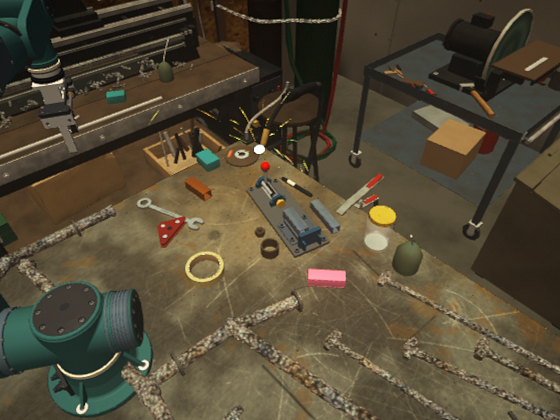

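View pics/top0.png

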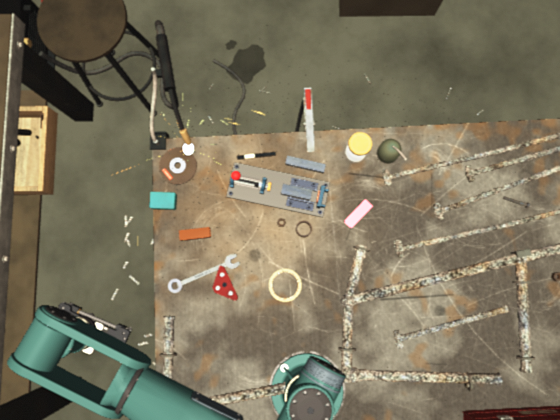

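The jig lies at about (277,190) in the top view, with the red ball at (236,175) and the stop at (322,195). In the scene view the ball is at (265,167). Next I'll triangulate the ball and find the plate.

```bash
cat > h.py <<'E'
import cv2,numpy as np
from station import arm
from scipy.spatial.transform import Rotation as R
def ray(n,px,p=None):
    p=p or arm.camera_params(n);M=R.from_rotvec(np.ravel(p["rvec"])).as_matrix();t=np.ravel(p["tvec"]);K=np.array(p["K"])
    if n=="wrist":
        q=np.array([(px[0]-K[0,2])/K[0,0],(px[1]-K[1,2])/K[1,1]]);r=np.hypot(*q)
        d=np.r_[q/max(r,1e-9)*np.sin(r),np.cos(r)]
    else: d=np.linalg.solve(K,[px[0],px[1],1.])
    d=M.T@d;return -M.T@t,d/np.linalg.norm(d)
def plane(n,px,z,p=None):
    o,d=ray(n,px,p);return o+d*(z-o[2])/d[2]
def proj(n,X,p=None):
    p=p or arm.camera_params(n);M=R.from_rotvec(np.ravel(p["rvec"])).as_matrix();c=M@np.array(X,float)+np.ravel(p["tvec"]);K=np.array(p["K"])
    if n=="wrist":
        r=np.hypot(c[0],c[1]);th=np.arctan2(r,c[2]);q=c[:2]/max(r,1e-9)*th
    else: q=c[:2]/c[2]
    return K[0,0]*q[0]+K[0,2],K[1,1]*q[1]+K[1,2]
def tri(r1,r2):
    (a,d),(b,e)=r1,r2
    s,t=np.linalg.lstsq(np.c_[d,-e],b-a,rcond=None)[0];P,Q=a+s*d,b+t*e
    return (P+Q)/2,np.linalg.norm(P-Q)
def red(im,box=None):
    h=cv2.cvtColor(im,cv2.COLOR_BGR2HSV);m=cv2.inRange(h,(0,170,90),(6,255,255))|cv2.inRange(h,(174,170,90),(180,255,255))
    if box:
        k=np.zeros_like(m);k[box[1]:box[3],box[0]:box[2]]=1;m=m*k
    n,l,s,c=cv2.connectedComponentsWithStats(m);return [(np.round(c[i],1),s[i]) for i in range(1,n) if s[i,4]>15]
E
python3 - <<'E'
from h import *
t=cv2.imread("pics/top0.png");s=cv2.imread("pics/scene0.png")
a=red(t,(220,160,250,190));b=red(s,(250,155,280,180));print(a,b)
print(tri(ray("top",a[0][0]),ray("scene",b[0][0])), plane("top",a[0][0],95))
c1=cv2.resize(t[150:230,215:345],None,fx=6,fy=6,interpolation=cv2.INTER_CUBIC)
cv2.imwrite("pics/topc.png",c1)
E
```

```text
[(array([235.4, 175.2]), array([231, 171,   9,   9,  61], dtype=int32))] [(array([264.7, 165.9]), array([261, 162,   9,   9,  64], dtype=int32))]
(array([614.35673954, 199.26576826,  96.82569245]), np.float64(2.6047140488544622)) [613.61340341 200.15880648  95.        ]
```

View pics/topc.png

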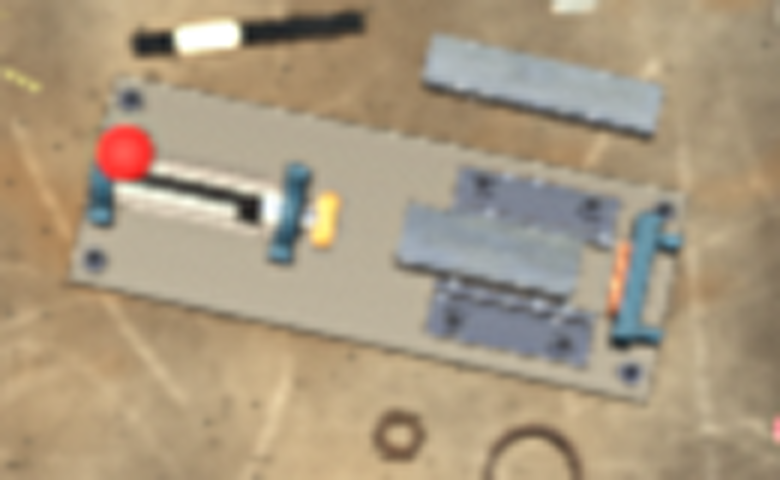

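The crop shows the plate corners at about (118,75), (688,190), (645,402) and (70,283). The barrel and ball are on the left and the stop on the right; the slot corner at (250,210) opens towards the bottom, which is the robot side.

```bash
cat >> h.py <<'E'
def jig():
    d=np.load("jig.npz");return d["o"],d["X"],d["Y"]
def w(jx,jy,z):
    o,X,Y=jig();return np.r_[(o+jx*X+jy*Y),z]
def toj(P):
    o,X,Y=jig();q=np.array(P[:2])-o;return np.round([q@X,q@Y,P[2]],1)
E
python3 - <<'E'
from h import *
px=[(118,75),(688,190),(645,402),(70,283)]
P=np.array([plane("top",((x+.5)/6-.5+215,(y+.5)/6-.5+150),10)[:2] for x,y in px]);print(P.round(1))
print([np.linalg.norm(P[i]-P[(i+1)%4]).round(1) for i in range(4)])
Y=(P[0]+P[3]-P[1]-P[2]);Y/=np.linalg.norm(Y);X=np.array([Y[1],-Y[0]]);o=P.mean(0)
print(o,X,Y,np.degrees(np.arctan2(-Y[0],Y[1])))
np.savez("jig.npz",o=o,X=X,Y=Y)
b=np.array([614.,199.7,95]);print("ball",toj(b))
for n in("top","scene"):
    print(n,[np.round(proj(n,w(*q)),1) for q in((0,125,95),(0,65,40),(0,-120,25),(-55,-150,10),(55,-150,10),(-55,150,10))])
for n in "top scene".split():
  p=arm.camera_params(n);print(ray(n,(280,200))[0])
# edges in top of tube / stop
def tp(x,y,z): return toj(plane("top",((x+.5)/6-.5+215,(y+.5)/6-.5+150),z))
print("tube rear/front",tp(402,236,40),tp(578,277,40),"copper",tp(622,275,40),"nose",tp(330,222,25),"slot end",tp(122,182,40),tp(250,210,40))
E
```

```text
[[671.2 212.4]
 [608.4 -76.9]
 [500.6 -52.9]
 [564.1 236.3]]
[np.float64(296.0), np.float64(110.5), np.float64(296.0), np.float64(109.7)]
[586.071229    79.72541624] [ 0.97695878 -0.21342805] [0.21342805 0.97695878] -12.323320881900523
ball [  1.7 123.2  95. ]
top [array([234.8, 175.5]), array([256.3, 183. ]), array([316.9, 196.2]), array([322.8, 216.7]), array([329.8, 181.4]), array([225.7, 196.7])]
scene [array([263.3, 166.3]), array([273.1, 192.2]), array([306.1, 237.1]), array([293.8, 256.2]), array([329.1, 240.8]), array([244.3, 189. ])]
[ 330.79494486   54.77315918 1536.00425057]
[  24.8322635  -537.09674526  843.08759527]
tube rear/front [ -2.1 -12.4  40. ] [  -4.6 -101.9   40. ] copper [   0.8 -123.1   40. ] nose [-0.1 25.1 25. ] slot end [ -3.7 129.6  40. ] [-4.6 64.2 40. ]
```

The jig pose agrees with the ball, nose and slot to about 2 mm, and the tube is about 18 mm short of the stop. I'll shut the fingers and turn the tool so that tool x is along jig +y and tool y along jig +x.

arm_command(
  motion=[
    {"wz":10,"jaw":1},
    {"wz":10,"jaw":1},
    {"wz":10,"jaw":1},
    {"wz":10,"jaw":1},
    {"wz":10,"jaw":1},
    {"wz":10,"jaw":1},
    {"wz":10,"jaw":1},
    {"wz":10,"jaw":1},
  ],
)

```text
$.motion[0]: bad value
```

```bash
cat >> h.py <<'E'
def err(jx,jy,z):
    s=arm.state();T=R.from_rotvec(s["ee_rot"]).as_matrix();o,X,Y=jig()
    print("t",round(s["time_s"],2),"tcp jig",toj(s["eef_pos"]),"F",s["wrist_force"].round(1),"w",round(s["grip_width"],1))
    print("move tool d",(T.T@(w(jx,jy,z)-s["eef_pos"])).round(1))
    D=np.c_[np.r_[Y,0],np.r_[X,0],[0,0,-1]];print("rot needed deg",np.degrees(R.from_matrix(T.T@D).as_rotvec()).round(2))
E
python3 -c "
from h import *
err(0,160,170)"
```

```text
t 0.1 tcp jig [-459.5  338.1  204.4] F [0.2 0.6 0.5] w 94.0
move tool d [-483.6  -94.9   34.5]
rot needed deg [-1.000e-01  7.000e-02  7.993e+01]
```

arm_command(
  motion=[
    {"dx":0,"dy":0,"dz":0,"wx":0,"wy":0,"wz":10,"jaw":1},
  ],
)

```text
time_s: 0.22
eef_pos: [209.1, 507.8, 203.7]
ee_rot: [-0.883, -3.014, 0.005]
wrist_force: [0.3, 0.1, 0.7]
grip_width: 87.3
```

arm_command(
  motion=[
    {"dx":0,"dy":0,"dz":0,"wx":0,"wy":0,"wz":10,"jaw":1},
    {"dx":0,"dy":0,"dz":0,"wx":0,"wy":0,"wz":10,"jaw":1},
    {"dx":0,"dy":0,"dz":0,"wx":0,"wy":0,"wz":10,"jaw":1},
    {"dx":0,"dy":0,"dz":0,"wx":0,"wy":0,"wz":10,"jaw":1},
    {"dx":0,"dy":0,"dz":0,"wx":0,"wy":0,"wz":10,"jaw":1},
    {"dx":0,"dy":0,"dz":0,"wx":0,"wy":0,"wz":10,"jaw":1},
    {"dx":0,"dy":0,"dz":0,"wx":0,"wy":0,"wz":10,"jaw":1},
  ],
)

```text
time_s: 1.1
eef_pos: [207.9, 505.6, 198.5]
ee_rot: [2.489, 1.908, -0.019]
wrist_force: [0.3, -0.2, -0.3]
grip_width: 17.5
```

```bash
python3 -c "
from h import *
err(0,160,170)"
```

```text
t 1.1 tcp jig [-460.4  335.3  198.5] F [ 0.3 -0.2 -0.3] w 17.5
move tool d [-152.9  468.3   29. ]
rot needed deg [-0.2   0.74 -2.72]
```

arm_command(
  motion=[
    {"dx":-15,"dy":47,"dz":1,"wx":0,"wy":0,"wz":-2.7,"jaw":1},
    {"dx":-15,"dy":47,"dz":1,"wx":0,"wy":0,"wz":0,"jaw":1},
    {"dx":-15,"dy":47,"dz":1,"wx":0,"wy":0,"wz":0,"jaw":1},
    {"dx":-15,"dy":47,"dz":1,"wx":0,"wy":0,"wz":0,"jaw":1},
    {"dx":-15,"dy":47,"dz":1,"wx":0,"wy":0,"wz":0,"jaw":1},
    {"dx":-15,"dy":47,"dz":1,"wx":0,"wy":0,"wz":0,"jaw":1},
    {"dx":-15,"dy":47,"dz":1,"wx":0,"wy":0,"wz":0,"jaw":1},
    {"dx":-15,"dy":47,"dz":1,"wx":0,"wy":0,"wz":0,"jaw":1},
    {"dx":-15,"dy":47,"dz":1,"wx":0,"wy":0,"wz":0,"jaw":1},
    {"dx":0,"dy":0,"dz":0,"wx":0,"wy":0,"wz":0,"jaw":1},
  ],
)

```text
time_s: 2.35
eef_pos: [600.0, 273.8, 180.1]
ee_rot: [2.441, 1.973, -0.039]
wrist_force: [0.7, 0.6, 0.8]
grip_width: 0.4
```

```bash
python3 -c "
from h import *
err(0,160,130)
p=arm.camera_params('wrist');im=arm.grab_frame('wrist');cv2.imwrite('pics/w1.png',im)
r=red(im);print(r,np.array(p['K']).round(1).tolist(), proj('wrist',w(0,125,95),p),[plane('wrist',q[0],95,p).round(1) for q in r])"
```

```text
t 2.35 tcp jig [-27.8 192.5 180.1] F [0.7 0.6 0.8] w 0.4
move tool d [-31.6  28.4  50.4]
rot needed deg [-0.77  1.2   0.2 ]
[(array([ 73. , 258.9]), array([  54,  237,   47,   52, 1227], dtype=int32)), (array([310.8, 287. ]), array([301, 274,  21,  28, 456], dtype=int32)), (array([464.6, 317.9]), array([450, 310,  28,  16, 146], dtype=int32))] [[325.2, 0.0, 274.4], [0.0, 325.2, 212.8], [0.0, 0.0, 1.0]] (np.float64(303.6799175505832), np.float64(285.82506622901553)) [array([384.7, 270.5,  95. ]), array([619. , 199.1,  95. ]), array([784.1, 112.1,  95. ])]
```

View pics/w1.png

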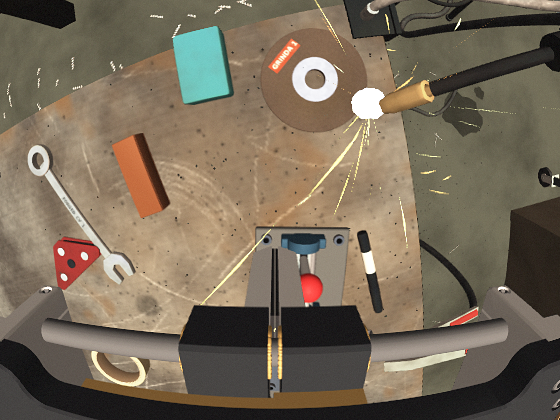

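The wrist view shows the ball at about (311,287), the rear collar at (303,243) and thin fingertips at (275,240-310). I'll enlarge the middle to check the tip's shape and its line to the ball.

```bash
python3 -c "
from h import *
im=cv2.imread('pics/w1.png');p=arm.camera_params('wrist')
cv2.imwrite('pics/w1c.png',cv2.resize(im[215:345,190:370],None,fx=4.4,fy=4.4,interpolation=cv2.INTER_CUBIC))
s=arm.state();T=R.from_rotvec(s['ee_rot']).as_matrix()
for q in((0,0,0),(8,0,0),(-8,0,0),(0,12,0),(0,-12,0),(0,0,-30),(8,0,-30),(0,12,-50),(0,0,-60)):
    a=proj('wrist',s['eef_pos']+T@np.array(q,float),p);print(q,np.round(a,1),'crop',np.round([(a[0]-190)*4.4,(a[1]-215)*4.4]))
print('cam in tool',T.T@(ray('wrist',(274,212),p)[0]-s['eef_pos']))
print('ring',[np.round(proj('wrist',w(0,145,44),p)),np.round(proj('wrist',w(-55,150,10),p)),np.round(proj('wrist',w(55,150,10),p))])
"
```

```text
(0, 0, 0) [271.9 261.1] crop [360. 203.]
(8, 0, 0) [271.9 248.9] crop [360. 149.]
(-8, 0, 0) [271.9 272.9] crop [360. 255.]
(0, 12, 0) [291.8 261.1] crop [448. 203.]
(0, -12, 0) [251.9 261. ] crop [273. 202.]
(0, 0, -30) [271.5 285.5] crop [358. 310.]
(8, 0, -30) [271.4 271.9] crop [358. 250.]
(0, 12, -50) [297.  306.4] crop [471. 402.]
(0, 0, -60) [270.9 318.8] crop [356. 457.]
cam in tool [  83.22115385    1.40624607 -177.70455153]
ring [array([303., 245.]), array([253., 229.]), array([348., 230.])]
```

View pics/w1c.png

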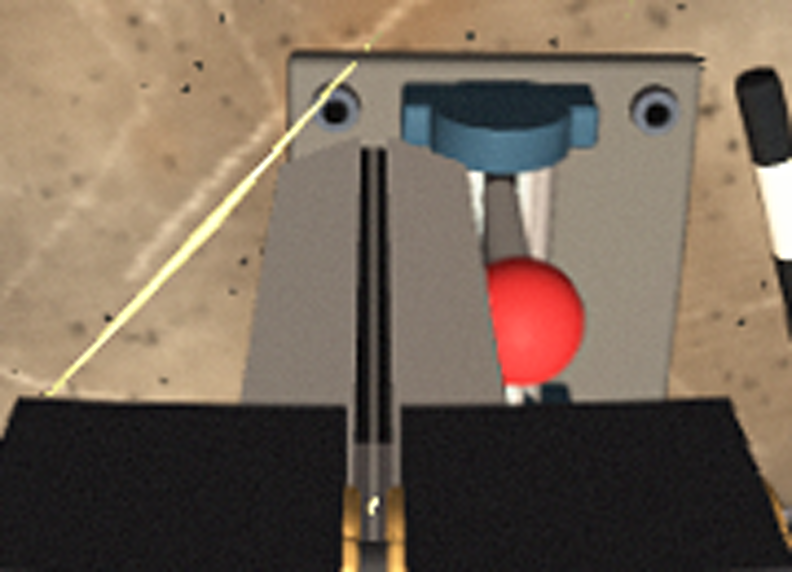

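The fingertips are grey and about 25 mm wide, and they partly hide the ball, whose true centre is near (308,288). That puts it at about jig (2,124). I'll line up behind the ball and then go down.

arm_command(
  motion=[
    {"dx":-17,"dy":15,"dz":0,"wx":-0.8,"wy":1.2,"wz":0,"jaw":1},
    {"dx":-15,"dy":15,"dz":0,"wx":0,"wy":0,"wz":0,"jaw":1},
    {"dx":0,"dy":0,"dz":30,"wx":0,"wy":0,"wz":0,"jaw":1},
    {"dx":0,"dy":0,"dz":20,"wx":0,"wy":0,"wz":0,"jaw":1},
    {"dx":0,"dy":0,"dz":0,"wx":0,"wy":0,"wz":0,"jaw":1},
  ],
)

```text
time_s: 3.02
eef_pos: [618.7, 240.3, 130.4]
ee_rot: [-2.433, -1.982, -0.002]
wrist_force: [0.4, 0.1, 0.2]
grip_width: 0.4
```

```bash
python3 -c "
from h import *
err(2,156,79)"
```

```text
t 3.02 tcp jig [ -2.4 163.8 130.4] F [0.4 0.1 0.2] w 0.4
move tool d [-8.   4.4 51.3]
rot needed deg [-0.11 -0.16  0.65]
```

arm_command(
  motion=[
    {"dx":-2,"dy":5,"dz":25,"wx":0,"wy":0,"wz":0.6,"jaw":1},
    {"dx":0,"dy":0,"dz":25,"wx":0,"wy":0,"wz":0,"jaw":1},
    {"dx":0,"dy":0,"dz":0,"wx":0,"wy":0,"wz":0,"jaw":1},
  ],
)

```text
time_s: 3.4
eef_pos: [624.1, 239.5, 83.8]
ee_rot: [-2.443, -1.973, -0.01]
wrist_force: [-1.1, 0.3, 1.0]
grip_width: 0.6
```

```bash
python3 -c "
from h import *
err(2,146,79)
cv2.imwrite('pics/s2.png',cv2.resize(arm.grab_frame('scene')[110:270,190:370],None,fx=4.4,fy=3.7*1.19,interpolation=cv2.INTER_CUBIC)[:600])"
```

```text
t 3.4 tcp jig [  3.  164.2  83.8] F [-1.1  0.3  1. ] w 0.6
move tool d [-18.2  -1.1   4.6]
rot needed deg [ 0.14 -0.34  0.18]
```

View pics/s2.png

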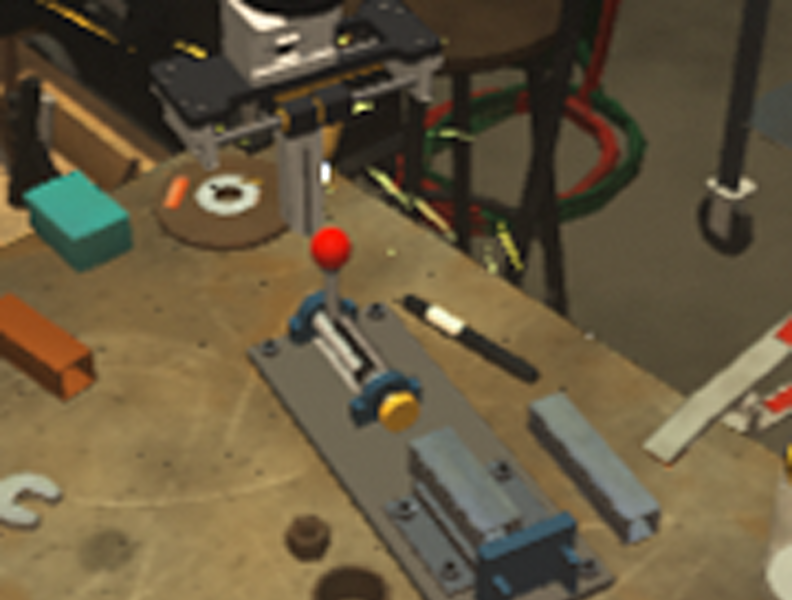

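The closed fingers stand behind the ball, which is at crop (330,248), and the bench is clear around them. I'll start pushing.

arm_command(
  motion=[
    {"dx":-8,"dy":0,"dz":3,"wx":0,"wy":0,"wz":0,"jaw":1},
    {"dx":-5,"dy":0,"dz":0,"wx":0,"wy":0,"wz":0,"jaw":1},
    {"dx":-5,"dy":0,"dz":0,"wx":0,"wy":0,"wz":0,"jaw":1},
    {"dx":-5,"dy":0,"dz":0,"wx":0,"wy":0,"wz":0,"jaw":1},
    {"dx":-5,"dy":0,"dz":0,"wx":0,"wy":0,"wz":0,"jaw":1},
  ],
)

```text
time_s: 4.08
eef_pos: [622.3, 217.3, 89.3]
ee_rot: [-2.439, -1.974, -0.043]
wrist_force: [1.2, 7.6, -2.0]
grip_width: 0.6
```

```bash
python3 -c "
from h import *
err(2,87,82)"
```

```text
t 4.08 tcp jig [  6.  142.2  89.3] F [ 1.2  7.6 -2. ] w 0.6
move tool d [-55.3  -4.4   5.9]
rot needed deg [ 0.82 -1.36  0.31]
```

arm_command(
  motion=[
    {"dx":-6,"dy":-2,"dz":4,"wx":0.8,"wy":-1.3,"wz":0,"jaw":1},
    {"dx":-6,"dy":-1,"dz":3,"wx":0,"wy":0,"wz":0,"jaw":1},
    {"dx":-6,"dy":0,"dz":2,"wx":0,"wy":0,"wz":0,"jaw":1},
    {"dx":-6,"dy":0,"dz":1,"wx":0,"wy":0,"wz":0,"jaw":1},
  ],
)

```text
time_s: 4.58
eef_pos: [619.8, 207.9, 87.5]
ee_rot: [-2.428, -1.976, -0.053]
wrist_force: [0.7, 7.0, 1.5]
grip_width: 0.6
```

```bash
python3 -c "
from h import *
err(2,87,80)"
```

```text
t 4.58 tcp jig [  5.6 132.5  87.5] F [0.7 7.  1.5] w 0.6
move tool d [-45.6  -4.2   6. ]
rot needed deg [ 0.76 -1.88  0.61]
```

arm_command(
  motion=[
    {"dx":-9,"dy":-2,"dz":4,"wx":0.8,"wy":-1.8,"wz":0.5,"jaw":1},
    {"dx":-9,"dy":-1,"dz":3,"wx":0,"wy":-0.6,"wz":0,"jaw":1},
    {"dx":-9,"dy":-1,"dz":2,"wx":0,"wy":-0.6,"wz":0,"jaw":1},
    {"dx":-9,"dy":0,"dz":1,"wx":0,"wy":-0.6,"wz":0,"jaw":1},
  ],
)

```text
time_s: 5.08
eef_pos: [614.6, 187.5, 86.8]
ee_rot: [2.432, 1.973, 0.018]
wrist_force: [0.6, 8.5, -0.3]
grip_width: 0.4
```

```bash
python3 -c "
from h import *
err(2,87,80)"
```

```text
t 5.08 tcp jig [  4.9 111.3  86.8] F [ 0.6  8.5 -0.3] w 0.4
move tool d [-24.3  -3.1   6.7]
rot needed deg [ 0.86 -0.14  0.41]
```

arm_command(
  motion=[
    {"dx":-8,"dy":-1,"dz":4,"wx":0.8,"wy":-0.4,"wz":0.3,"jaw":1},
    {"dx":-8,"dy":-1,"dz":3,"wx":0,"wy":-0.4,"wz":0,"jaw":1},
    {"dx":-8,"dy":0,"dz":2,"wx":0,"wy":-0.4,"wz":0,"jaw":1},
  ],
)

```text
time_s: 5.45
eef_pos: [614.4, 181.4, 87.1]
ee_rot: [-2.439, -1.979, -0.042]
wrist_force: [1.5, 13.1, 1.6]
grip_width: 0.8
```

```bash
python3 -c "
from h import *
err(2,87,80)"
```

```text
t 5.45 tcp jig [  6.  105.4  87.1] F [ 1.5 13.1  1.6] w 0.8
move tool d [-18.5  -4.3   6.6]
rot needed deg [ 0.94 -1.19  0.45]
```

arm_command(
  motion=[
    {"dx":-10,"dy":-2,"dz":3,"wx":0.8,"wy":-1.2,"wz":0.4,"jaw":1},
    {"dx":-10,"dy":-1,"dz":2,"wx":0,"wy":-0.6,"wz":0,"jaw":1},
  ],
)

```text
time_s: 5.7
eef_pos: [613.3, 176.5, 87.8]
ee_rot: [-2.44, -1.977, -0.04]
wrist_force: [4.1, 15.0, 0.1]
grip_width: 0.2
```

```bash
python3 -c "
from h import *
err(2,87,80)"
```

```text
t 5.7 tcp jig [  5.9 100.3  87.8] F [ 4.1 15.   0.1] w 0.2
move tool d [-13.5  -4.1   7.4]
rot needed deg [ 0.88 -1.17  0.34]
```

arm_command(
  motion=[
    {"dx":-10,"dy":-3,"dz":6,"wx":0.8,"wy":-1.2,"wz":0.3,"jaw":1},
    {"dx":-10,"dy":-2,"dz":4,"wx":0,"wy":-0.8,"wz":0,"jaw":1},
  ],
)

```text
time_s: 5.95
eef_pos: [611.2, 170.3, 85.6]
ee_rot: [2.437, 1.973, 0.034]
wrist_force: [1.0, 8.4, 5.6]
grip_width: 0.7
```

```bash
python3 -c "
from h import *
err(2,87,80)
t=arm.grab_frame('top');s=arm.grab_frame('scene')
cv2.imwrite('pics/top3.png',t);cv2.imwrite('pics/scene3.png',s)
a=red(t,(220,160,280,200));b=red(s,(240,140,300,200));print([x[0] for x in a],[x[0] for x in b],[x[1] for x in b])
print([np.round(proj(n,w(2,j,95)),1) for n in ('top','scene') for j in (80,72,64)])
"
```

```text
t 5.95 tcp jig [ 5.3 93.9 85.6] F [1.  8.4 5.6] w 0.7
move tool d [-6.9 -3.4  5.5]
rot needed deg [ 1.02 -0.78  0.31]
[array([254.6, 179.6])] [array([273.1, 175.9])] [array([269, 172,   9,   9,  67], dtype=int32)]
[array([250.2, 177.9]), array([252.9, 178.5]), array([255.7, 179.1]), array([271.1, 174.6]), array([272.4, 176.2]), array([273.8, 177.8])]
```

arm_command(
  motion=[
    {"dx":-9,"dy":-2,"dz":2,"wx":0.8,"wy":-1,"wz":0.3,"jaw":1},
    {"dx":-9,"dy":-2,"dz":2,"wx":0,"wy":-0.8,"wz":0,"jaw":1},
  ],
)

```text
time_s: 6.3
eef_pos: [608.6, 162.4, 87.3]
ee_rot: [2.436, 1.968, 0.02]
wrist_force: [4.6, 11.9, 0.7]
grip_width: 0.5
```

```bash
python3 -c "
from h import *
err(2,87,80)"
```

```text
t 6.3 tcp jig [ 4.3 85.6 87.3] F [ 4.6 11.9  0.7] w 0.5
move tool d [ 1.4 -2.4  7.3]
rot needed deg [ 0.91 -0.2   0.18]
```

arm_command(
  motion=[
    {"dx":-8,"dy":-1,"dz":2,"wx":0.8,"wy":-0.6,"wz":0,"jaw":1},
    {"dx":-8,"dy":-1,"dz":2,"wx":0,"wy":-0.6,"wz":0,"jaw":1},
  ],
)

```text
time_s: 6.55
eef_pos: [608.2, 160.9, 88.1]
ee_rot: [2.438, 1.979, 0.028]
wrist_force: [3.7, 16.8, 0.7]
grip_width: 0.6
```

```bash
python3 -c "
from h import *
err(2,87,80)
s=arm.grab_frame('scene');cv2.imwrite('pics/scene4.png',s)
b=red(s,(240,140,300,200));print(b)
print([np.round(proj('scene',w(2,j,95)),1) for j in (68,66,64)])
cv2.imwrite('pics/s4.png',cv2.resize(s[140:270,230:370],None,fx=5,fy=4.6,interpolation=cv2.INTER_CUBIC))
"
```

```text
t 6.55 tcp jig [ 4.3 84.1 88.1] F [ 3.7 16.8  0.7] w 0.6
move tool d [ 2.9 -2.4  8.1]
rot needed deg [ 0.69 -0.74  0.47]
[(array([274.1, 177.3]), array([270, 173,   9,  10,  69], dtype=int32))]
[array([273.1, 177. ]), array([273.4, 177.4]), array([273.8, 177.8])]
```

View pics/s4.png

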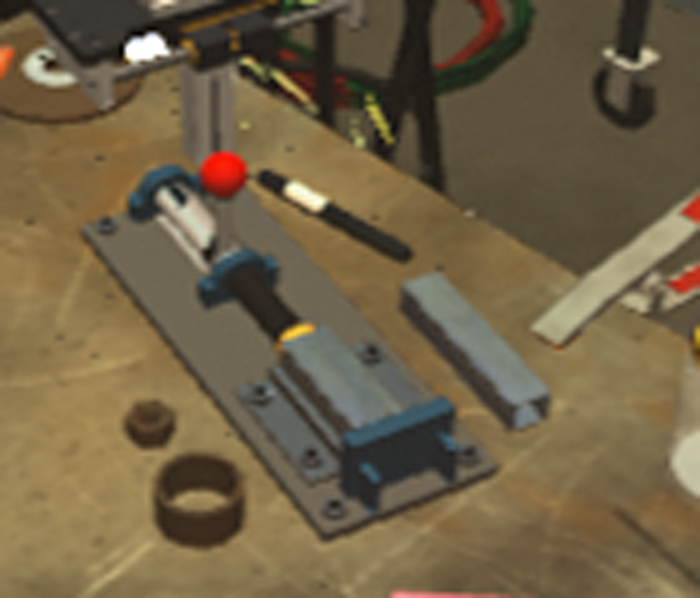

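The tube looks seated against the stop, with the nose pressing on it. The ball reads jig y of about 65-66, so I'll give one more gentle push to see whether the slot end is reached.

arm_command(
  motion=[
    {"dx":-9,"dy":-1,"dz":2,"wx":0.6,"wy":-0.8,"wz":0.3,"jaw":1},
    {"dx":-9,"dy":-1,"dz":2,"wx":0,"wy":-0.6,"wz":0,"jaw":1},
  ],
)

```text
time_s: 6.85
eef_pos: [608.0, 160.7, 88.7]
ee_rot: [-2.433, -1.978, -0.042]
wrist_force: [4.6, 17.5, -0.6]
grip_width: 0.2
```

```bash
python3 -c "
from h import *
err(2,87,80)"
```

```text
t 6.85 tcp jig [ 4.1 83.8 88.7] F [ 4.6 17.5 -0.6] w 0.2
move tool d [ 3.  -2.2  8.7]
rot needed deg [ 0.71 -1.41  0.54]
```

The handle stopped: another 9 mm of command gave only 0.3 mm at 17.5 N, so the bolt is at the corner. I'll back off and go round to the ball's +x side.

arm_command(
  motion=[
    {"dx":14,"dy":0,"dz":2,"wx":0.6,"wy":-0.5,"wz":0.3,"jaw":1},
    {"dx":2,"dy":18,"dz":2,"wx":0,"wy":0,"wz":0,"jaw":1},
    {"dx":0,"dy":20,"dz":0,"wx":0,"wy":0,"wz":0,"jaw":1},
    {"dx":0,"dy":0,"dz":0,"wx":0,"wy":0,"wz":0,"jaw":1},
  ],
)

```text
time_s: 7.35
eef_pos: [649.2, 169.9, 86.3]
ee_rot: [-2.435, -1.973, -0.021]
wrist_force: [0.7, 0.3, -0.1]
grip_width: 0.6
```

```bash
python3 -c "
from h import *
err(38,63,84)
t=arm.grab_frame('top');s=arm.grab_frame('scene')
a=red(t,(220,160,280,200));b=red(s,(240,140,300,200));print(a,b)
if a and b: q=tri(ray('top',a[0][0]),ray('scene',b[0][0]));print(q,toj(q[0]))
"
```

```text
t 7.35 tcp jig [ 42.5 101.5  86.3] F [ 0.7  0.3 -0.1] w 0.6
move tool d [-38.5  -4.7   1.7]
rot needed deg [ 0.15 -0.86  0.34]
[(array([255.7, 179.3]), array([252, 175,   9,  10,  58], dtype=int32))] [(array([274. , 177.2]), array([270, 173,   9,  10,  72], dtype=int32))]
(array([601.03496838, 141.15305575,  97.85507801]), np.float64(1.434441506250112)) [ 1.5 63.2 97.9]
```

The ball now reads jig (1.5, 63.2), which is 60 mm forward of its start in the same measurement. I'll move beside it and then push to -x.

arm_command(
  motion=[
    {"dx":-20,"dy":-2,"dz":1,"wx":0,"wy":-0.8,"wz":0.3,"jaw":1},
    {"dx":-18,"dy":-2,"dz":1,"wx":0,"wy":0,"wz":0,"jaw":1},
    {"dx":0,"dy":0,"dz":0,"wx":0,"wy":0,"wz":0,"jaw":1},
  ],
)

```text
time_s: 7.82
eef_pos: [633.6, 130.9, 83.9]
ee_rot: [2.445, 1.97, -0.001]
wrist_force: [-0.7, 0.9, -0.0]
grip_width: 0.1
```

```bash
python3 -c "
from h import *
err(-18,62,85)"
```

```text
t 7.83 tcp jig [35.5 60.1 83.9] F [-0.7  0.9 -0. ] w 0.1
move tool d [  1.9 -53.5  -1.2]
rot needed deg [0.03 0.06 0.04]
```

arm_command(
  motion=[
    {"dx":2,"dy":-7,"dz":-0.5,"wx":0,"wy":0,"wz":0,"jaw":1},
    {"dx":0,"dy":-7,"dz":-0.5,"wx":0,"wy":0,"wz":0,"jaw":1},
    {"dx":0,"dy":-7,"dz":-0.5,"wx":0,"wy":0,"wz":0,"jaw":1},
    {"dx":0,"dy":-7,"dz":-0.5,"wx":0,"wy":0,"wz":0,"jaw":1},
  ],
)

```text
time_s: 8.32
eef_pos: [606.4, 138.8, 86.7]
ee_rot: [2.444, 1.968, 0.004]
wrist_force: [1.2, -0.5, -0.3]
grip_width: 0.7
```

```bash
python3 -c "
from h import *
err(-18,62,85)
t=arm.grab_frame('top');s=arm.grab_frame('scene')
a=red(t,(220,160,280,220));b=red(s,(240,140,300,220));print(a,b)
if a and b: q=tri(ray('top',a[0][0]),ray('scene',b[0][0]));print(q,toj(q[0]))"
```

```text
t 8.32 tcp jig [ 7.2 62.1 86.7] F [ 1.2 -0.5 -0.3] w 0.7
move tool d [ -0.1 -25.2   1.6]
rot needed deg [0.26 0.03 0.01]
[] [(array([267.8, 180.2]), array([263, 176,  10,  10,  71], dtype=int32))]
```

arm_command(
  motion=[
    {"dx":0,"dy":-8,"dz":0,"wx":0,"wy":0,"wz":0,"jaw":1},
    {"dx":0,"dy":-8,"dz":0.5,"wx":0,"wy":0,"wz":0,"jaw":1},
    {"dx":0,"dy":-8,"dz":0.5,"wx":0,"wy":0,"wz":0,"jaw":1},
  ],
)

```text
time_s: 8.8
eef_pos: [581.8, 144.8, 86.1]
ee_rot: [2.443, 1.969, 0.005]
wrist_force: [1.1, -0.4, 0.5]
grip_width: 0.2
```

```bash
python3 -c "
from h import *
err(-45,62,110)
s=arm.grab_frame('scene')
b=red(s,(240,140,300,220));print(b)
for th in (30,35,40,45,50): print(th,np.round(proj('scene',w(1.5-70*np.sin(np.radians(th)),63,27+70*np.cos(np.radians(th)))),1))"
```

```text
t 8.8 tcp jig [-18.   62.7  86.1] F [ 1.1 -0.4  0.5] w 0.2
move tool d [ -0.7 -26.8 -24. ]
rot needed deg [ 0.29 -0.02  0.04]
[(array([261.8, 184.6]), array([257, 180,  10,  10,  72], dtype=int32))]
30 [262.9 183.9]
35 [261.3 185.4]
40 [259.8 186.9]
45 [258.4 188.5]
50 [257.2 190.2]
```

arm_command(
  motion=[
    {"dx":0,"dy":-8,"dz":0.5,"wx":0,"wy":0,"wz":0,"jaw":1},
    {"dx":0,"dy":3,"dz":-12,"wx":0,"wy":0,"wz":0,"jaw":1},
    {"dx":0,"dy":0,"dz":-15,"wx":0,"wy":0,"wz":0,"jaw":1},
    {"dx":0,"dy":-20,"dz":0,"wx":0,"wy":0,"wz":0,"jaw":1},
    {"dx":0,"dy":-18,"dz":0,"wx":0,"wy":0,"wz":0,"jaw":1},
    {"dx":0,"dy":0,"dz":0,"wx":0,"wy":0,"wz":0,"jaw":1},
  ],
)

```text
time_s: 9.6
eef_pos: [536.9, 155.2, 116.9]
ee_rot: [2.444, 1.971, 0.006]
wrist_force: [-0.1, -0.2, -0.2]
grip_width: 0.5
```

```bash
python3 -c "
from h import *
err(-60,63,88)
t=arm.grab_frame('top');s=arm.grab_frame('scene')
b=red(s,(240,140,300,220));print(b)
for th in (30,35,40,45,50): print(th,np.round(proj('scene',w(1.5-70*np.sin(np.radians(th)),63,27+70*np.cos(np.radians(th)))),1))"
```

```text
t 9.6 tcp jig [-64.1  63.2 116.9] F [-0.1 -0.2 -0.2] w 0.5
move tool d [-0.3  4.  29. ]
rot needed deg [ 0.21 -0.09  0.07]
[(array([259.9, 186.8]), array([256, 182,   9,  10,  72], dtype=int32))]
30 [262.9 183.9]
35 [261.3 185.4]
40 [259.8 186.9]
45 [258.4 188.5]
50 [257.2 190.2]
```

The handle is at about 40 degrees, with the ball at jig x of about -43. I'll centre the tips over it and press down along its arc.

arm_command(
  motion=[
    {"dx":0,"dy":18,"dz":0,"wx":0,"wy":0,"wz":0,"jaw":1},
    {"dx":0,"dy":0,"dz":10,"wx":0,"wy":0,"wz":0,"jaw":1},
    {"dx":0,"dy":0,"dz":8,"wx":0,"wy":0,"wz":0,"jaw":1},
    {"dx":0,"dy":0,"dz":5,"wx":0,"wy":0,"wz":0,"jaw":1},
  ],
)

```text
time_s: 10.2
eef_pos: [555.7, 150.8, 91.5]
ee_rot: [2.446, 1.97, 0.004]
wrist_force: [-1.0, 2.5, 3.3]
grip_width: 0.4
```

```bash
python3 -c "
from h import *
err(-48,63,88)"
```

```text
t 10.2 tcp jig [-44.8  62.9  91.5] F [-1.   2.5  3.3] w 0.4
move tool d [ 0.1 -3.2  3.5]
rot needed deg [ 0.13 -0.06  0.  ]
```

Contact on top at 3.3 N. I'll follow the arc down.

arm_command(
  motion=[
    {"dx":0,"dy":-5,"dz":5,"wx":0,"wy":0,"wz":0,"jaw":1},
    {"dx":0,"dy":-5,"dz":6,"wx":0,"wy":0,"wz":0,"jaw":1},
    {"dx":0,"dy":-4,"dz":6,"wx":0,"wy":0,"wz":0,"jaw":1},
    {"dx":0,"dy":-3,"dz":6,"wx":0,"wy":0,"wz":0,"jaw":1},
  ],
)

```text
time_s: 10.7
eef_pos: [535.7, 156.1, 69.1]
ee_rot: [-2.444, -1.97, -0.002]
wrist_force: [-4.1, 1.1, 5.3]
grip_width: 0.2
```

```bash
python3 -c "
from h import *
err(-66,63,57)"
```

```text
t 10.7 tcp jig [-65.5  63.8  69.1] F [-4.1  1.1  5.3] w 0.2
move tool d [-0.9 -0.5 12.1]
rot needed deg [-0.06 -0.13  0.08]
```

arm_command(
  motion=[
    {"dx":0,"dy":0,"dz":6,"wx":0,"wy":0,"wz":0,"jaw":1},
    {"dx":0,"dy":0,"dz":6,"wx":0,"wy":0,"wz":0,"jaw":1},
    {"dx":0,"dy":0,"dz":4,"wx":0,"wy":0,"wz":0,"jaw":1},
  ],
)

```text
time_s: 11.08
eef_pos: [529.3, 158.1, 51.6]
ee_rot: [-2.435, -1.966, 0.01]
wrist_force: [-2.8, 0.2, 13.2]
grip_width: 0.4
```

```bash
python3 -c "
from h import *
err(-66,63,57)"
```

```text
t 11.07 tcp jig [-72.2  64.5  51.6] F [-2.8  0.2 13.2] w 0.4
move tool d [-1.5  6.1 -5.5]
rot needed deg [-0.76 -0.14  0.16]
```

Force rose to 13 N with the tip at z 52, which looks like the end of the leg. I'll retreat straight up and check.

arm_command(
  motion=[
    {"dx":0,"dy":0,"dz":-20,"wx":0,"wy":0,"wz":0,"jaw":1},
    {"dx":0,"dy":0,"dz":-40,"wx":0,"wy":0,"wz":0,"jaw":1},
    {"dx":30,"dy":0,"dz":-50,"wx":0,"wy":0,"wz":0,"jaw":1},
    {"dx":60,"dy":0,"dz":-20,"wx":0,"wy":0,"wz":0,"jaw":1},
    {"dx":60,"dy":0,"dz":0,"wx":0,"wy":0,"wz":0,"jaw":1},
    {"dx":60,"dy":0,"dz":0,"wx":0,"wy":0,"wz":0,"jaw":1},
    {"dx":0,"dy":0,"dz":0,"wx":0,"wy":0,"wz":0,"jaw":1},
  ],
)

```text
time_s: 11.95
eef_pos: [580.5, 365.4, 176.4]
ee_rot: [-2.447, -1.964, 0.008]
wrist_force: [-0.0, -0.6, -0.6]
grip_width: 0.2
```

```bash
python3 -c "
from h import *
err(-66,63,57)
t=arm.grab_frame('top');s=arm.grab_frame('scene')
a=red(t,(220,160,290,220));b=red(s,(230,140,300,220));print(a,b)
if a and b: q=tri(ray('top',a[0][0]),ray('scene',b[0][0]));print(q,toj(q[0]))
for th in (65,70,75,80):
  for n in('top','scene'): print(th,n,np.round(proj(n,w(1.5-70*np.sin(np.radians(th)),63,27+70*np.cos(np.radians(th)))),1))
A=cv2.resize(t[150:230,215:345],None,fx=6,fy=6,interpolation=cv2.INTER_CUBIC)[:300];cv2.imwrite('pics/top5.png',cv2.resize(t[150:230,215:345],None,fx=6,fy=6,interpolation=cv2.INTER_CUBIC))
cv2.imwrite('pics/s5.png',cv2.resize(s[140:270,230:370],None,fx=5,fy=4.6,interpolation=cv2.INTER_CUBIC))"
```

```text
t 11.95 tcp jig [-66.4 277.9 176.4] F [-0.  -0.6 -0.6] w 0.2
move tool d [-214.7    1.9  119.7]
rot needed deg [-0.37  0.09 -0.19]
[(array([251.4, 204.7]), array([247, 201,  10,   9,  62], dtype=int32))] [(array([253.4, 198.2]), array([249, 194,  10,   9,  70], dtype=int32))]
(array([535.30228184, 156.83447065,  45.73797309]), np.float64(2.7804841793699557)) [-66.1  64.5  45.7]
65 top [252.2 202.5]
65 scene [254.3 195.3]
70 top [252.2 203.6]
70 scene [253.6 197.1]
75 top [252.2 204.4]
75 scene [253.1 198.8]
80 top [252.2 205.2]
80 scene [252.8 200.4]
```

View pics/top5.png

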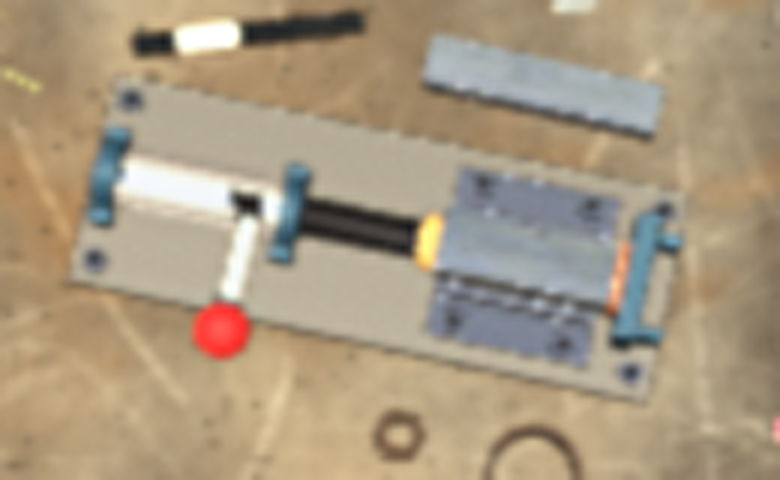

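View pics/s5.png

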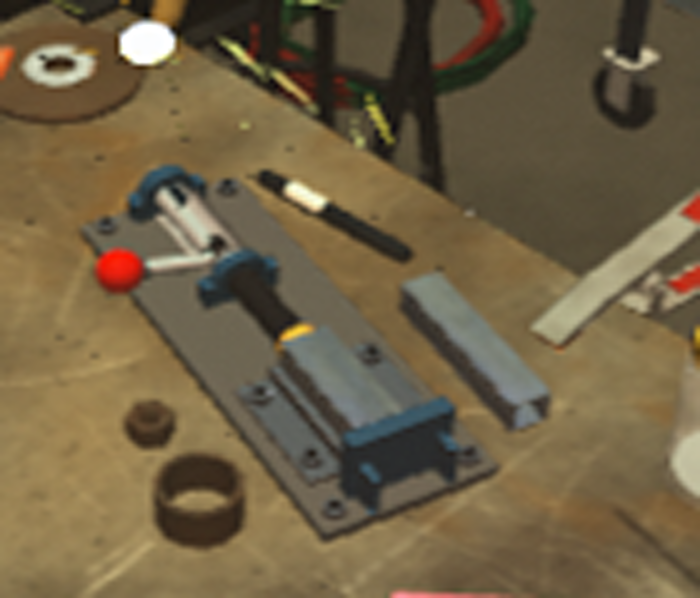

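The views agree: the tube is against the copper face, the nose is on the tube, and the ball reads jig (-66, 64.5, 46). The z readings run 2-3 mm high, so that matches the locked 43 mm. The bystanders stand where they were, the hand is clear, and I'm handing in.

```bash
python3 -c "
from station import arm
print(arm.close_job())"
```

```text
the job is handed in; nothing more can be done
None
```

The tube is clamped and the bolt is locked, as far as my last camera checks show. The job was handed in at about 12 s of robot time, with the arm clear of everything.

**What I did:** With the fingers shut, I pushed the ball along the long leg until it stopped. A further 9 mm command moved it only 0.3 mm, at 17.5 N. I then went round to its +x side, pushed it over to about 40 degrees, and pressed it from above down to the end of the short leg. The highest force I read was about 18 N.

**Last checks:**
- **Bolt travel:** the ball moved forward by 60 mm before the turn, against a nominal 61 mm.
- **Lock:** the ball ended at jig (-66, 64.5, 46) mm, against a nominal locked position of about (-68, 64, 43). My height readings ran 2–3 mm high throughout, so this fits 75 degrees, give or take a couple.
- **Tube:** the pictures show its front against the copper face and the brass nose pressing on its rear. I did not measure the nose compression.
- **Bystanders:** those near the jig looked unmoved in the before and after pictures. The others were not in the final crops, but the arm touched nothing except the handle.

**One disagreement:** at the last press the tip read z = 52 mm, about 5 mm below the expected ball top, and had slipped about 6 mm towards -x. It was probably resting on the ball's flank. The press reached 13 N against about 2 N needed to turn the handle, so I took it as the end of the leg and did not press again.

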